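# Bring the stamp round to the pick-up tongue

### The job

Turn the little wooden carousel by pushing on its arms with one finger, either way round, until the square wooden stamp standing on it is directly in front of the pick-up tongue, and leave the carousel standing still there. Do not touch or lift the stamp or the other things that stand on the carousel.

Things in the scene. Friction and masses are not known exactly. Their poses are not given: they have to be found in the camera images.
- carousel (a joint): angle (rad) the carousel has turned since the start: 0 at the start of every run, positive anticlockwise seen from above; it can turn more than a full turn either way, moves under a light push (1 to 2 N at an arm's end) and stops where it is left. A bulky bag of clay lies beyond it at the far left: push on the right, near or left side
- hub (a point): centre of the carousel, on its upright axis, 76 mm above the table; stays put as it turns. The carousel is a plywood disc, 170 mm across, its top 26 mm above the table, split into four pockets by four radial arms; hub and steel nut reach 87 mm above the table. Push the arms 95 to 125 mm from the axis to stay clear of the things on the disc
- spoke_end (a point): outer end of one of the four arms, 124 mm from the axis, 76 mm above the table; the others lie 90, 180, 270 degrees further round. Each arm is a plywood board on edge, 8 mm thick, from 26 to 76 mm above the table, that sticks out past the disc and ends in an upright round post 14 mm thick, centred on this point and as high as the board
- tongue_pin (a point): inner of the two steel pins on the middle line of the pick-up tongue (a flat light-wood strip, 36 mm wide and 10 mm high with a curb 18 mm high at its end, sticking out 170 mm from the axis from under the carousel in one direction and not turning with it). This point is 105 mm from the carousel's axis; the line from the hub to it is the middle of the tongue
- stamp: square wooden stamp, 30 x 30 x 56 mm, wider cap on top, standing loose in one of the pockets, about 56 mm from the carousel's axis and half-way between two arms; origin at the centre of its underside, z up
- glaze_jar_a: round lidded jar, 53 mm thick, 62 mm high, standing loose in another pocket (top 88 mm above the table); origin at the centre of its underside
- glaze_jar_b: slightly smaller round lidded jar, 49 mm thick, 56 mm high, standing loose in another pocket; origin at the centre of its underside
- clay_lump_2: torn scrap of clay, 25 x 31 x 12 mm, lying loose in the fourth pocket; origin at the centre of its underside
Mind the look-alikes: they are no part of the job. Of the things that look like the glaze_jar_a, the smallest one is meant.

How it is judged:
By the outcome, as a careful person would: the job done as asked, in the order asked, and still so for the second after the job is handed in, with the robot touching nothing.
It also fails if it takes over 54 s, if anything falls off the work surface, if the arm or the gripper's body presses on something with over 40 N, if the wrist force passes 120 N, or if a joint passes its speed limit or range.

### The arm

A 6-joint arm with a two-finger parallel gripper is mounted at the origin on the work surface; the furniture and walls round the work are solid. World frame = base frame: x ahead of the robot, y to its left, z up, the work surface at z = 0. Lengths are in m, angles in rad, forces in N, time in s.
With the tool pointing down it reaches from about 0.425 to 0.95 m from the base axis. Payload 3.5 kg.
Tool frame: the origin (TCP) lies on the centre line of the jaws, within the pads' length; the fingertips stand 11 mm ahead of it and the grasp point (between the pads) lies 8 mm behind it; y points along the fingers, x is the direction in which the jaws open and shut, and the axes are right-handed (so a half turn about y gives the same grasp; the last joint's range is limited). The gripper opens to 85 mm and grips with 20 to 120 N. Pads are 22 mm wide; open, the fingers measure 114 mm over their backs; the gripper's body (76 mm by 85 mm) begins 54 mm behind the grasp point. The pads swing forward as they close: fully open they stand 13 mm farther back than shut.
Start: joints at [1.134, 0.286, 1.577, -0, 1.279, -0.15], TCP at [0.191, 0.647, 0.242] pointing down, gripper open.
Joint ranges: [-2.77, 2.77], [-0.9, 2.22], [0.21, 2.48], [-1.53, 4.67], [0.24, 2.81], [-2.84, 2.84]. Speed limits (rad/s): [2.79, 2.79, 3.14, 3.14, 3.14, 3.14].

### API

Orientations are given as a unit quaternion [x, y, z, w].
In Python, from plant import get_state, read_camera, sign_off gives the robot as it stands.
- The arm moves only by the shell command python3 -m inch 'ROWS' [FORCE]. ROWS is JSON, a list of rows, each an object of numbers: "ax", "ay", "az": the turn, a rotation vector about the tool's x, y, z in rad; "x", "y", "z": the shift along the tool's x, y, z in mm; "hand": the closure, from -1 (fully open) to 1 (shut). In form: [{"ax": .., "ay": .., "az": .., "x": .., "y": .., "z": .., "hand": ..}, ...]. A call has 1 to 5 rows; each row shifts and turns the commanded pose from where the row before left it, along the tool's axes as they then stand; what a row does not reach is not made up. A row lasts 1/12 s, in which the tool goes at most 41.7 mm and 7.16 degrees, less where a joint would pass 70% of its speed; a pose out of reach is approached as far as the arm can. A call with a gripper value outside its range is refused whole. The fingers move at their own pace and stop on an object; FORCE is the grip in N (left out, the last holds). Time passes only in rows, so rows that do not move let the fingers close. It gives the time, the measured TCP pose, the force and the opening at its end, in the units of the state.
- get_state(): the state, without advancing time (a new reading comes with each control period).
- read_camera(name): name is "side" or "top"; returns a dict with "img" (400x640x3 uint8, red, green, blue), "fov_y" (degrees; the focal length in pixels is half the picture's height over the tangent of half this angle, whatever the lens; pixels are square), "cx", "cy" (the principal point, pixels), "distortion" ([k1, k2, p1, p2, k3] as OpenCV has them; the pictures are not rectified), "T" (4x4, takes a point from camera to world coordinates). Camera axes: x right, y down, z forward; pixel columns grow to the right and rows downward; lengths in m; the calibration is good to about 2 mm. A picture is of the moment at which its call begins. There is no depth.
- sign_off(): hands the job in, once; it reports no verdict.
The state is a dict: "time": time; "qpos": joint angles; "dq": joint speeds; "joint_efforts": joint torques, N m; "eef_pos": TCP position; "tcp_rot": TCP orientation; "contact_force": force on the tool from outside, world axes, zero at the start; "wrist_torque": the same for the moment, N m; "opening": opening from 0.0 (shut) to 1.0 (fully open).
Only numpy, scipy, OpenCV 4.12 (cv2) and the standard library are available. Lean on these libraries where they do the work, as an engineer would, in place of code of your own. Each camera call takes 0.05 s, during which the arm holds its last target. There are 200 camera calls.

## Working session

There is one attempt and no reset: what is moved stays moved. The work goes in short steps, Python scripts to look and compute and a shell command to move; the robot and the scene stay as the last step left them, time stands still between calls to the robot, and variables do not carry over. Pictures are saved under pics/ and viewed, about 8 in all and at most 12, crops included, and the job is handed in when it is done.

```bash
mkdir -p pics; ls
python3 - <<'E'
from plant import *
import cv2
for n in ("top","side"):
    r=read_camera(n); cv2.imwrite(f"pics/{n}0.png",r["img"][:,:,::-1])
    print(n,r["fov_y"],r["cx"],r["cy"],r["distortion"],r["T"])
print(get_state())
E
```

```text
pics
top 47.25681167211185 317.6772370956935 202.9672659216185 [-0.08432186  0.          0.          0.          0.        ] [[-0.06774563 -0.97212735  0.22445254  0.29399156]
 [-0.9976951   0.06513467 -0.01902532  0.02446198]
 [ 0.00387539 -0.22522408 -0.97429928  0.94978398]
 [ 0.          0.          0.          1.        ]]
side 54.09474292656948 319.14337134319095 206.66898997498149 [-0.09618049  0.          0.          0.          0.        ] [[ 0.99206104 -0.07834727  0.09836967  0.4041615 ]
 [-0.12453616 -0.5033153   0.85508155 -0.70622942]
 [-0.01748234 -0.86054368 -0.50907657  0.49097745]
 [ 0.          0.          0.          1.        ]]
{'time': 0.1, 'qpos': array([ 1.13401351e+00,  2.87109138e-01,  1.57804203e+00, -1.17337815e-05,
        1.27859668e+00, -1.50014188e-01]), 'dq': array([-0.00056733, -0.00227827, -0.00461883,  0.00180494,  0.00140767,
        0.00044725]), 'joint_efforts': array([ 1.55144471e-04, -4.07293761e+01, -2.93700188e+01, -1.35882915e-04,
        3.42260086e-03,  7.55460547e-06]), 'eef_pos': array([0.1906643 , 0.64691345, 0.24105791]), 'tcp_rot': array([ 0.56667819,  0.42275327, -0.42409272, -0.56595129]), 'contact_force': array([ 0.73663568, -0.80327404,  0.37945116]), 'wrist_torque': array([ 0.02225516, -0.03394039, -0.01977292]), 'opening': 1.0041824616101442}
```

View pics/top0.png

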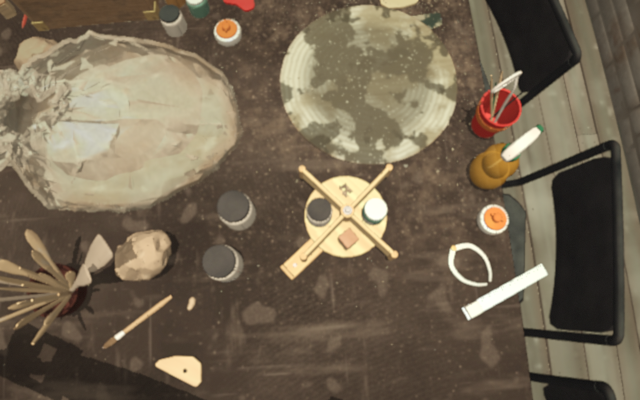

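View pics/side0.png

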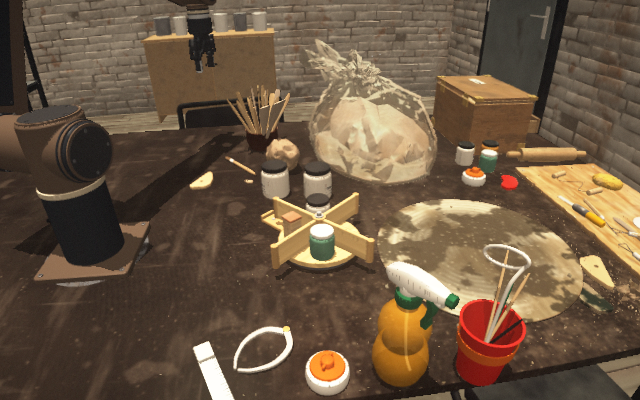

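```bash
cat > h.py <<'E'
import numpy as np, cv2
from plant import *
def cam(n):
    r=read_camera(n); f=200/np.tan(np.radians(r["fov_y"]/2))
    r["K"]=np.array([[f,0,r["cx"]],[0,f,r["cy"]],[0,0,1.]]); r["D"]=np.array(r["distortion"]); r["T"]=np.array(r["T"]); return r
def ray(r,p,z):
    u=cv2.undistortPoints(np.array(p,float).reshape(-1,1,2),r["K"],r["D"]).reshape(-1,2)
    d=np.c_[u,np.ones(len(u))]@r["T"][:3,:3].T; o=r["T"][:3,3]
    return o+d*((z-o[2])/d[:,2])[:,None]
def crop(r,x0,y0,x1,y1,s,fn):
    c=cv2.resize(r["img"][y0:y1,x0:x1],None,fx=s,fy=s,interpolation=cv2.INTER_CUBIC)
    cv2.imwrite(fn,c[:,:,::-1])
E
python3 - <<'E'
from h import *
r=cam("top"); crop(r,270,150,410,290,4.2,"pics/t1.png")
print(ray(r,[[302,168],[390,168],[396,256],[304,258]],.076)[:,:2]); print(ray(r,[[348,212]],.087))
E
```

```text
[[ 0.56892329  0.03379448]
 [ 0.55734545 -0.14205971]
 [ 0.38105214 -0.13545834]
 [ 0.38935259  0.04078776]]
[[ 0.47099523 -0.0495516   0.087     ]]
```

View pics/t1.png

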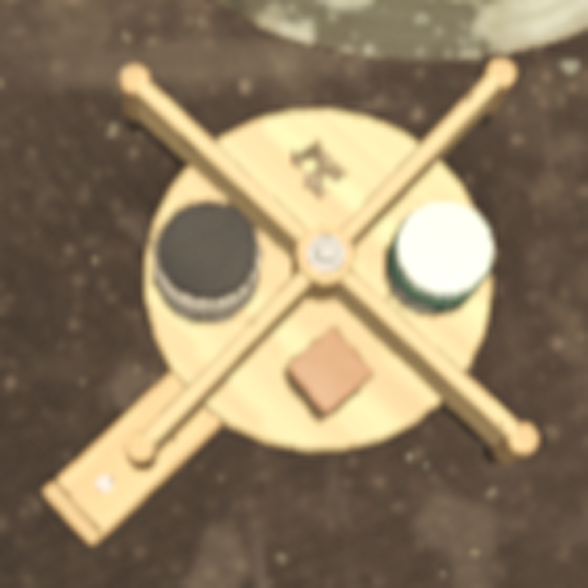

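```bash
cat > m.py <<'E'
from h import *
r=cam("top")
c=lambda L:np.array(L,float)/4.2+[269.6,149.6]
P=ray(r,c([[134,78],[501,73],[521,438],[141,450]]),.076)[:,:2]
h=P.mean(0);h2=ray(r,c([[326,252]]),.087)[0,:2]
s=ray(r,c([[329,371]]),.082)[0,:2]; t=ray(r,c([[105,484]]),.012)[0,:2]; e=ray(r,c([[70,517]]),.018)[0,:2]
a=lambda p:np.degrees(np.arctan2(*(p-h)[::-1])).round(1)
d=lambda p:np.linalg.norm(p-h).round(4)
print(h,h2)
for n,p in zip("P0 P1 P2 P3 s t e".split(),[*P,s,t,e]): print(n,p,a(p),d(p))
E
python3 m.py
```

```text
[ 0.47638217 -0.04859217] [ 0.47581821 -0.04843557]
P0 [0.56863202 0.03480306] 42.1 0.1244
P1 [ 0.55961644 -0.14004476] -47.7 0.1237
P2 [ 0.38542061 -0.13134718] -137.7 0.123
P3 [0.39185961 0.04222021] 132.9 0.1241
s [ 0.42140628 -0.0456814 ] 177.0 0.0551
t [0.38364441 0.06202558] 130.0 0.1443
e [0.36832577 0.07954235] 130.1 0.1676
```

```bash
cat > g.py <<'E'
# usage: g.py X Y Z -> tool-frame shift (mm) to the target; angles
import sys
from h import *
from scipy.spatial.transform import Rotation as R
s=get_state(); M=R.from_quat(s["tcp_rot"]).as_matrix()
print(M.round(3).tolist()); print(s["time"],s["eef_pos"].round(4),s["contact_force"].round(1),s["opening"].round(2))
if len(sys.argv)>3: print("shift",(M.T@(np.array(sys.argv[1:4],float)-s["eef_pos"])*1000).round(1))
E
python3 -m inch '[{"y":-40,"hand":1},{"y":-40},{"y":-40},{},{}]' 30; python3 g.py 0.573 -0.100 0.36
```

```text
[[0.283, -0.001, -0.959], [0.959, -0.001, 0.283], [-0.001, -1.0, 0.0]]validation failed for argument at $[0]...
Traceback (most recent call last):
  File "g.py", line 6, in <module>
    print(M.round(3).tolist()); print(s["time"],s["eef_pos"].round(4),s["contact_force"].round(1),s["opening"].round(2))
                                                                                                  ^^^^^^^^^^^^^^^^^^
AttributeError: 'float' object has no attribute 'round'
```

```bash
sed -i 's/s\["opening"\].round(2)/s["opening"]/' g.py
python3 -m inch '[{"ax":0,"ay":0,"az":0,"x":0,"y":-40,"z":0,"hand":1},{"ax":0,"ay":0,"az":0,"x":0,"y":-40,"z":0,"hand":1},{"ax":0,"ay":0,"az":0,"x":0,"y":-40,"z":0,"hand":1},{"ax":0,"ay":0,"az":0,"x":0,"y":0,"z":0,"hand":1}]' 30; python3 g.py 0.573 -0.100 0.36
```

```text
time: 0.53
eef_pos: [0.1919, 0.6498, 0.3742]
tcp_rot: [-0.563, -0.429, 0.418, 0.569]
contact_force: [0.1, 0.3, 2.5]
opening: 0.451
[[0.283, 0.007, -0.959], [0.959, 0.016, 0.283], [0.017, -1.0, -0.003]]
0.5333 [0.1919 0.6498 0.3742] [0.1 0.3 2.5] 0.45149485159691477
shift [-611.7    5.1 -577.5]
```

```bash
python3 -m inch '[{"ax":0,"ay":0,"az":0,"x":-29,"y":0,"z":-27,"hand":1},{"ax":0,"ay":0,"az":0,"x":-29,"y":0,"z":-27,"hand":1},{"ax":0,"ay":0,"az":0,"x":-29,"y":0,"z":-27,"hand":1},{"ax":0,"ay":0,"az":0,"x":-29,"y":0,"z":-27,"hand":1},{"ax":0,"ay":0,"az":0,"x":-29,"y":0,"z":-27,"hand":1}]'
python3 -m inch '[{"ax":0,"ay":0,"az":0,"x":-29,"y":0,"z":-27,"hand":1},{"ax":0,"ay":0,"az":0,"x":-29,"y":0,"z":-27,"hand":1},{"ax":0,"ay":0,"az":0,"x":-29,"y":0,"z":-27,"hand":1},{"ax":0,"ay":0,"az":0,"x":-29,"y":0,"z":-27,"hand":1},{"ax":0,"ay":0,"az":0,"x":-29,"y":0,"z":-27,"hand":1}]'; python3 g.py 0.573 -0.100 0.3
```

```text
time: 0.95
eef_pos: [0.2796, 0.4685, 0.3618]
tcp_rot: [0.566, 0.424, -0.424, -0.566]
contact_force: [0.8, 0.4, 0.4]
opening: -0.004
time: 1.37
eef_pos: [0.3681, 0.2911, 0.3622]
tcp_rot: [0.566, 0.424, -0.423, -0.566]
contact_force: [1.3, -0.2, -0.3]
opening: -0.001
[[0.282, 0.0, -0.959], [0.959, 0.0, 0.282], [0.0, -1.0, -0.0]]
1.3667 [0.3681 0.2911 0.3622] [ 1.3 -0.2 -0.3] -0.0011372177054760956
shift [-317.3   62.2 -307. ]
```

```bash
python3 -m inch '[{"ax":0,"ay":0,"az":0,"x":-29,"y":0,"z":-28,"hand":1},{"ax":0,"ay":0,"az":0,"x":-29,"y":0,"z":-28,"hand":1},{"ax":0,"ay":0,"az":0,"x":-29,"y":0,"z":-28,"hand":1},{"ax":0,"ay":0,"az":0,"x":-29,"y":0,"z":-28,"hand":1},{"ax":0,"ay":0,"az":0,"x":-29,"y":0,"z":-28,"hand":1}]'
python3 -m inch '[{"ax":0,"ay":0,"az":0,"x":-29,"y":0,"z":-28,"hand":1},{"ax":0,"ay":0,"az":0,"x":-29,"y":0,"z":-28,"hand":1},{"ax":0,"ay":0,"az":0,"x":-29,"y":0,"z":-28,"hand":1},{"ax":0,"ay":0,"az":0,"x":-29,"y":0,"z":-28,"hand":1},{"ax":0,"ay":0,"az":0,"x":-29,"y":0,"z":-28,"hand":1}]'
python3 -m inch '[{"ax":0,"ay":0,"az":0,"x":0,"y":35,"z":0,"hand":1},{"ax":0,"ay":0,"az":0,"x":0,"y":35,"z":0,"hand":1},{"ax":0,"ay":0,"az":0,"x":0,"y":35,"z":0,"hand":1},{"ax":0,"ay":0,"az":0,"x":0,"y":35,"z":0,"hand":1},{"ax":0,"ay":0,"az":0,"x":0,"y":0,"z":0,"hand":1}]'
python3 g.py 0.573 -0.100 0.061
python3 -c "
from h import *
crop(cam('top'),220,60,470,290,2.5,'pics/t2.png')
crop(cam('side'),200,100,440,300,3,'pics/s2.png')"
```

```text
time: 1.78
eef_pos: [0.4615, 0.1123, 0.3623]
tcp_rot: [0.566, 0.424, -0.423, -0.566]
contact_force: [1.6, 0.3, 0.0]
opening: 0.003
time: 2.2
eef_pos: [0.5548, -0.0665, 0.3621]
tcp_rot: [0.566, 0.423, -0.423, -0.566]
contact_force: [1.7, 0.4, -0.2]
opening: -0.001
time: 2.62
eef_pos: [0.5496, -0.0633, 0.2133]
tcp_rot: [-0.562, -0.42, 0.427, 0.571]
contact_force: [-0.9, 0.3, -1.4]
opening: 0.003
[[0.283, -0.015, -0.959], [0.959, 0.005, 0.283], [0.0, -1.0, 0.016]]
2.6167 [ 0.5496 -0.0633  0.2133] [-0.9  0.3 -1.4] 0.0027247021394051297
shift [-28.6 151.7 -35.3]
```

View pics/s2.png

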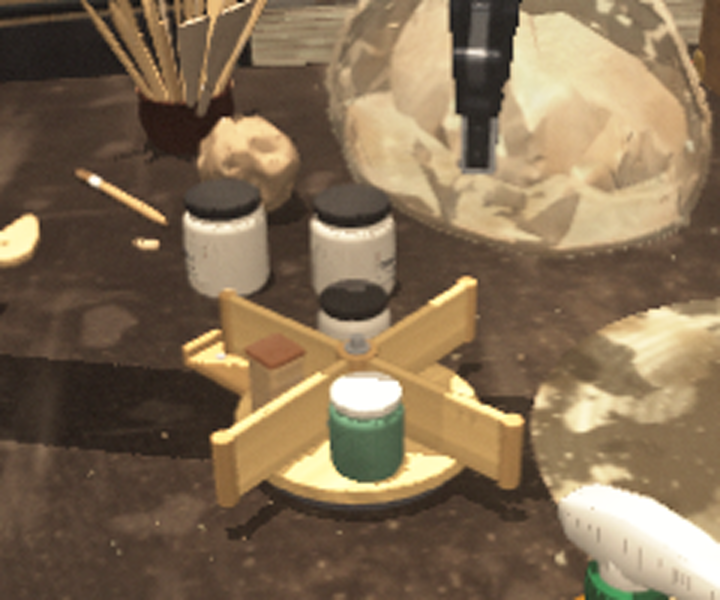

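```bash
python3 -m inch '[{"ax":0,"ay":0,"az":0,"x":-17,"y":0,"z":-35,"hand":1},{"ax":0,"ay":0,"az":0,"x":0,"y":30,"z":0,"hand":1},{"ax":0,"ay":0,"az":0,"x":0,"y":30,"z":0,"hand":1},{"ax":0,"ay":0,"az":0,"x":0,"y":30,"z":0,"hand":1},{"ax":0,"ay":0,"az":0,"x":0,"y":0,"z":0,"hand":1}]'
python3 g.py 0.578 -0.090 0.061
```

```text
time: 3.13
eef_pos: [0.5814, -0.0901, 0.1293]
tcp_rot: [-0.564, -0.422, 0.425, 0.568]
contact_force: [-1.4, -0.0, -0.6]
opening: 0.001
[[0.283, -0.006, -0.959], [0.959, 0.002, 0.283], [0.0, -1.0, 0.006]]
3.1333 [ 0.5814 -0.0901  0.1293] [-1.4 -0.  -0.6] 0.001287305392847628
shift [-0.8 68.3  2.8]
```

```bash
python3 -m inch '[{"ax":0,"ay":0,"az":0,"x":0,"y":25,"z":0,"hand":1},{"ax":0,"ay":0,"az":0,"x":0,"y":25,"z":0,"hand":1},{"ax":0,"ay":0,"az":0,"x":0,"y":17,"z":0,"hand":1},{"ax":0,"ay":0,"az":0,"x":0,"y":0,"z":0,"hand":1},{"ax":0,"ay":0,"az":0,"x":0,"y":0,"z":0,"hand":1}]'
cat > w.py <<'E'
from h import *
h=np.array([.4763,-.0486]); s=get_state(); p=s["eef_pos"][:2]; print(s["eef_pos"],s["contact_force"])
d=p-h; print("r,ang",np.linalg.norm(d),np.degrees(np.arctan2(d[1],d[0])))
for a in np.arange(-30,-92,-4.):
    q=h+.109*np.array([np.cos(np.radians(a)),np.sin(np.radians(a))])
    if a<np.degrees(np.arctan2(d[1],d[0])):
        v=(q-p)*1000; print(a,q.round(4),"x %.1f z %.1f"%(v@[.283,.959],v@[-.959,.283])); p=q
E
python3 w.py
```

```text
time: 3.55
eef_pos: [0.5848, -0.091, 0.068]
tcp_rot: [0.567, 0.424, -0.423, -0.565]
contact_force: [0.4, -0.5, 0.1]
opening: 0.002
[ 0.58484076 -0.09104748  0.06801448] [ 0.35913124 -0.54193066  0.0806584 ]
r,ang 0.11654563777946894 -21.359179452262378
-30.0 [ 0.5707 -0.1031] x -15.6 z 10.2
-34.0 [ 0.5667 -0.1096] x -7.3 z 2.0
-38.0 [ 0.5622 -0.1157] x -7.2 z 2.5
-42.0 [ 0.5573 -0.1215] x -7.0 z 3.0
-46.0 [ 0.552 -0.127] x -6.7 z 3.5
-50.0 [ 0.5464 -0.1321] x -6.5 z 4.0
-54.0 [ 0.5404 -0.1368] x -6.2 z 4.4
-58.0 [ 0.5341 -0.141 ] x -5.9 z 4.8
-62.0 [ 0.5275 -0.1448] x -5.5 z 5.2
-66.0 [ 0.5206 -0.1482] x -5.1 z 5.6
-70.0 [ 0.5136 -0.151 ] x -4.7 z 6.0
-74.0 [ 0.5063 -0.1534] x -4.3 z 6.3
-78.0 [ 0.499  -0.1552] x -3.9 z 6.6
-82.0 [ 0.4915 -0.1565] x -3.4 z 6.8
-86.0 [ 0.4839 -0.1573] x -2.9 z 7.0
-90.0 [ 0.4763 -0.1576] x -2.4 z 7.2
```

```bash
python3 -m inch '[{"ax":0,"ay":0,"az":0,"x":-8,"y":5,"z":5,"hand":1},{"ax":0,"ay":0,"az":0,"x":-8,"y":0,"z":5,"hand":1},{"ax":0,"ay":0,"az":0,"x":-4,"y":0,"z":1,"hand":1},{"ax":0,"ay":0,"az":0,"x":-4,"y":0,"z":1,"hand":1},{"ax":0,"ay":0,"az":0,"x":0,"y":0,"z":0,"hand":1}]'
python3 -m inch '[{"ax":0,"ay":0,"az":0,"x":-3.6,"y":0,"z":1.2,"hand":1},{"ax":0,"ay":0,"az":0,"x":-3.6,"y":0,"z":1.2,"hand":1},{"ax":0,"ay":0,"az":0,"x":-3.5,"y":0,"z":1.5,"hand":1},{"ax":0,"ay":0,"az":0,"x":-3.5,"y":0,"z":1.5,"hand":1},{"ax":0,"ay":0,"az":0,"x":0,"y":0,"z":0,"hand":1}]'
python3 -m inch '[{"ax":0,"ay":0,"az":0,"x":-3.4,"y":0,"z":1.7,"hand":1},{"ax":0,"ay":0,"az":0,"x":-3.4,"y":0,"z":1.7,"hand":1},{"ax":0,"ay":0,"az":0,"x":-3.2,"y":0,"z":2,"hand":1},{"ax":0,"ay":0,"az":0,"x":-3.2,"y":0,"z":2,"hand":1},{"ax":0,"ay":0,"az":0,"x":0,"y":0,"z":0,"hand":1}]'
python3 w.py | head -3; python3 -c "
from h import *
crop(cam('top'),270,130,420,290,3.7,'pics/t3.png')"
```

```text
time: 3.97
eef_pos: [0.5647, -0.1114, 0.0612]
tcp_rot: [0.567, 0.423, -0.423, -0.566]
contact_force: [0.6, -0.7, 0.3]
opening: -0.006
time: 4.38
eef_pos: [0.5551, -0.1229, 0.0601]
tcp_rot: [-0.566, -0.423, 0.424, 0.566]
contact_force: [0.0, -0.6, 0.4]
opening: 0.002
time: 4.8
eef_pos: [0.5442, -0.1335, 0.0602]
tcp_rot: [-0.566, -0.423, 0.424, 0.566]
contact_force: [-0.1, 0.8, -0.6]
opening: 0.0
[ 0.54418233 -0.13352931  0.06019275] [-0.07802201  0.78755195 -0.63298543]
r,ang 0.10872441162354125 -51.36534273464579
-54.0 [ 0.5404 -0.1368] x -4.2 z 2.7
```

View pics/t3.png

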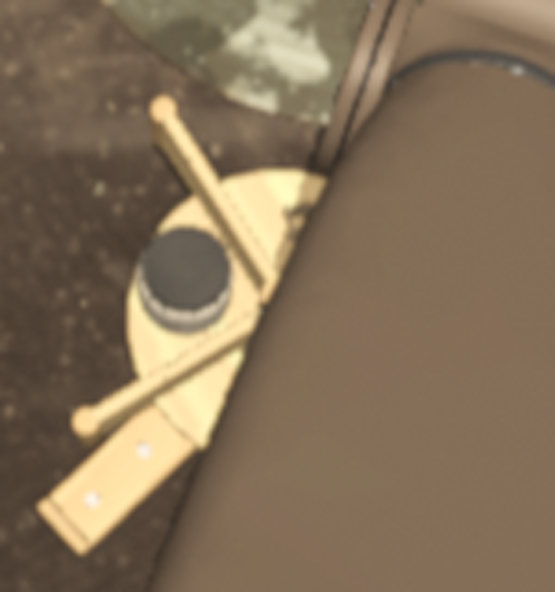

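```bash
cat > a.py <<'E'
import sys
from h import *
h=np.array([.4763,-.0486]); r=cam("top")
def ang(L,z,s=3.7,o=(270,130)):
    p=ray(r,np.array(L,float)/s+np.array(o)-.4,z)[:,:2]-h
    return np.degrees(np.arctan2(p[:,1],p[:,0])).round(1),np.linalg.norm(p,axis=1).round(4)
E
python3 - <<'E'
from a import *
print(ang([[163,108],[84,423]],.076),ang([[144,452],[92,500]],.012))
E
```

```text
(array([ 27.7, 117.9]), array([0.1246, 0.1247])) (array([130.1, 129.8]), array([0.1052, 0.1444]))
```

```bash
python3 -m inch '[{"ax":0,"ay":0,"az":0,"x":-3.1,"y":0,"z":2.2,"hand":1},{"ax":0,"ay":0,"az":0,"x":-3,"y":0,"z":2.3,"hand":1},{"ax":0,"ay":0,"az":0,"x":-3,"y":0,"z":2.4,"hand":1},{"ax":0,"ay":0,"az":0,"x":-2.9,"y":0,"z":2.5,"hand":1},{"ax":0,"ay":0,"az":0,"x":-2.8,"y":0,"z":2.6,"hand":1}]'
python3 -m inch '[{"ax":0,"ay":0,"az":0,"x":-2.7,"y":0,"z":2.7,"hand":1},{"ax":0,"ay":0,"az":0,"x":-2.6,"y":0,"z":2.8,"hand":1},{"ax":0,"ay":0,"az":0,"x":-2.5,"y":0,"z":2.8,"hand":1},{"ax":0,"ay":0,"az":0,"x":-2.4,"y":0,"z":2.9,"hand":1},{"ax":0,"ay":0,"az":0,"x":-2.3,"y":0,"z":3,"hand":1}]'
python3 -m inch '[{"ax":0,"ay":0,"az":0,"x":-2.2,"y":0,"z":3,"hand":1},{"ax":0,"ay":0,"az":0,"x":-2.1,"y":0,"z":3.1,"hand":1},{"ax":0,"ay":0,"az":0,"x":-2.1,"y":0,"z":3.1,"hand":1},{"ax":0,"ay":0,"az":0,"x":0,"y":0,"z":0,"hand":1},{"ax":0,"ay":0,"az":0,"x":0,"y":0,"z":0,"hand":1}]'
python3 w.py ; python3 -c "
from h import *
crop(cam('top'),270,130,420,290,3.7,'pics/t4.png')"
```

```text
time: 5.32
eef_pos: [0.5288, -0.1439, 0.0603]
tcp_rot: [-0.566, -0.423, 0.423, 0.566]
contact_force: [-0.2, 0.8, -0.9]
opening: -0.0
time: 5.73
eef_pos: [0.5116, -0.1519, 0.0604]
tcp_rot: [0.566, 0.423, -0.423, -0.566]
contact_force: [1.0, 1.6, -0.3]
opening: 0.0
time: 6.15
eef_pos: [0.5009, -0.1555, 0.0603]
tcp_rot: [-0.566, -0.423, 0.424, 0.566]
contact_force: [-0.1, 0.1, -0.4]
opening: -0.005
[ 0.50092318 -0.15552046  0.06030028] [-0.0606816   0.12959686 -0.44559693]
r,ang 0.10971912647737755 -77.031218595625
-78.0 [ 0.499  -0.1552] x -0.3 z 2.0
-82.0 [ 0.4915 -0.1565] x -3.4 z 6.8
-86.0 [ 0.4839 -0.1573] x -2.9 z 7.0
-90.0 [ 0.4763 -0.1576] x -2.4 z 7.2
```

View pics/t4.png

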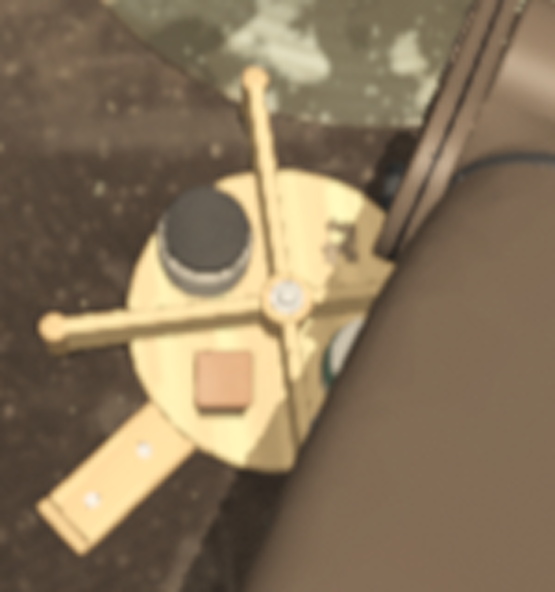

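Run:
```python
from a import *
print(ang([[257,76],[53,327]],.076),ang([[223,378]],.082))
```

```text
(array([ 2.5, 93. ]), array([0.1254, 0.1238])) (array([138.]), array([0.0547]))
```

```bash
python3 -m inch '[{"ax":0,"ay":0,"az":0,"x":-1.4,"y":0,"z":2.5,"hand":1},{"ax":0,"ay":0,"az":0,"x":-1.3,"y":0,"z":2.5,"hand":1},{"ax":0,"ay":0,"az":0,"x":-1.2,"y":0,"z":2.5,"hand":1},{"ax":0,"ay":0,"az":0,"x":-1.2,"y":0,"z":2.5,"hand":1},{"ax":0,"ay":0,"az":0,"x":-1,"y":0,"z":2,"hand":1}]'
python3 -m inch '[{"ax":0,"ay":0,"az":0,"x":0,"y":0,"z":0,"hand":1},{"ax":0,"ay":0,"az":0,"x":0,"y":0,"z":0,"hand":1},{"ax":0,"ay":0,"az":0,"x":0,"y":0,"z":0,"hand":1}]'
python3 w.py ; python3 -c "
from h import *
crop(cam('top'),270,130,420,290,3.7,'pics/t5.png')"
```

```text
time: 6.67
eef_pos: [0.4878, -0.1577, 0.0603]
tcp_rot: [-0.566, -0.423, 0.423, 0.566]
contact_force: [1.0, 1.5, -0.3]
opening: 0.0
time: 6.92
eef_pos: [0.4879, -0.1579, 0.0603]
tcp_rot: [-0.566, -0.423, 0.424, 0.566]
contact_force: [-0.0, -0.8, 0.5]
opening: 0.002
[ 0.48788555 -0.15785042  0.06029078] [-0.02731495 -0.83344704  0.53600932]
r,ang 0.10986300212747281 -83.946648013612
-86.0 [ 0.4839 -0.1573] x -0.6 z 4.0
-90.0 [ 0.4763 -0.1576] x -2.4 z 7.2
```

View pics/t5.png

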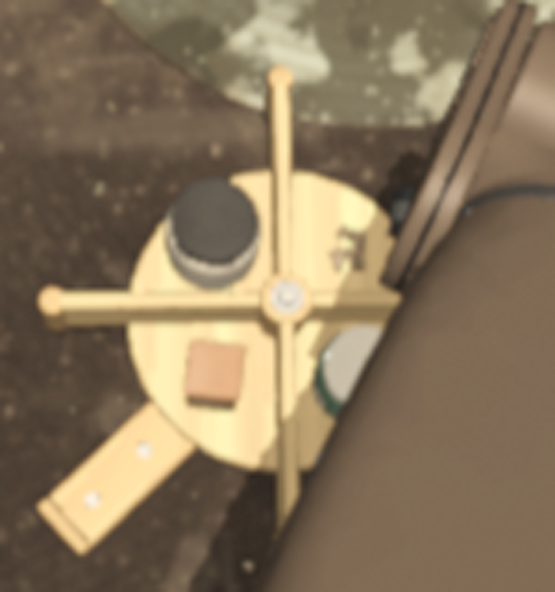

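Run:
```python
from a import *
print(ang([[280,76],[52,302]],.076),ang([[215,371]],.082))
```

```text
(array([-3.2, 86.8]), array([0.1247, 0.1236])) (array([132.2]), array([0.0546]))
```

```bash
python3 -m inch '[{"ax":0,"ay":0,"az":0,"x":-0.5,"y":0,"z":1.3,"hand":1},{"ax":0,"ay":0,"az":0,"x":-0.5,"y":0,"z":1.3,"hand":1},{"ax":0,"ay":0,"az":0,"x":-0.4,"y":0,"z":1.2,"hand":1},{"ax":0,"ay":0,"az":0,"x":0,"y":0,"z":0,"hand":1},{"ax":0,"ay":0,"az":0,"x":0,"y":0,"z":0,"hand":1}]'
python3 -m inch '[{"ax":0,"ay":0,"az":0,"x":1,"y":0,"z":-3,"hand":1},{"ax":0,"ay":0,"az":0,"x":1,"y":0,"z":-8,"hand":1},{"ax":0,"ay":0,"az":0,"x":-4,"y":0,"z":-8,"hand":1},{"ax":0,"ay":0,"az":0,"x":0,"y":0,"z":0,"hand":1},{"ax":0,"ay":0,"az":0,"x":0,"y":-5,"z":0,"hand":1}]'
python3 -m inch '[{"ax":0,"ay":0,"az":0,"x":0,"y":-30,"z":0,"hand":1},{"ax":0,"ay":0,"az":0,"x":0,"y":-40,"z":0,"hand":1},{"ax":0,"ay":0,"az":0,"x":0,"y":-40,"z":0,"hand":1},{"ax":0,"ay":0,"az":0,"x":0,"y":-40,"z":0,"hand":1},{"ax":0,"ay":0,"az":0,"x":0,"y":0,"z":0,"hand":1}]'
python3 -m inch '[{"ax":0,"ay":0,"az":0,"x":-35,"y":0,"z":0,"hand":1},{"ax":0,"ay":0,"az":0,"x":-35,"y":0,"z":0,"hand":1},{"ax":0,"ay":0,"az":0,"x":-35,"y":0,"z":0,"hand":1},{"ax":0,"ay":0,"az":0,"x":-35,"y":0,"z":0,"hand":1},{"ax":0,"ay":0,"az":0,"x":0,"y":0,"z":0,"hand":1}]'
python3 -c "
from h import *
crop(cam('top'),270,130,420,290,3.7,'pics/t6.png')"
```

```text
time: 7.43
eef_pos: [0.4839, -0.158, 0.0603]
tcp_rot: [-0.566, -0.423, 0.424, 0.566]
contact_force: [1.0, -0.4, 0.1]
opening: -0.003
time: 7.85
eef_pos: [0.5016, -0.1655, 0.0646]
tcp_rot: [-0.566, -0.423, 0.424, 0.567]
contact_force: [-0.8, 0.5, -0.5]
opening: 0.004
time: 8.27
eef_pos: [0.5059, -0.1675, 0.2259]
tcp_rot: [0.572, 0.426, -0.421, -0.561]
contact_force: [1.1, 0.1, 1.4]
opening: 0.001
time: 8.68
eef_pos: [0.4605, -0.3045, 0.2157]
tcp_rot: [0.568, 0.421, -0.423, -0.567]
contact_force: [-0.7, -0.5, -0.2]
opening: 0.003
```

View pics/t6.png

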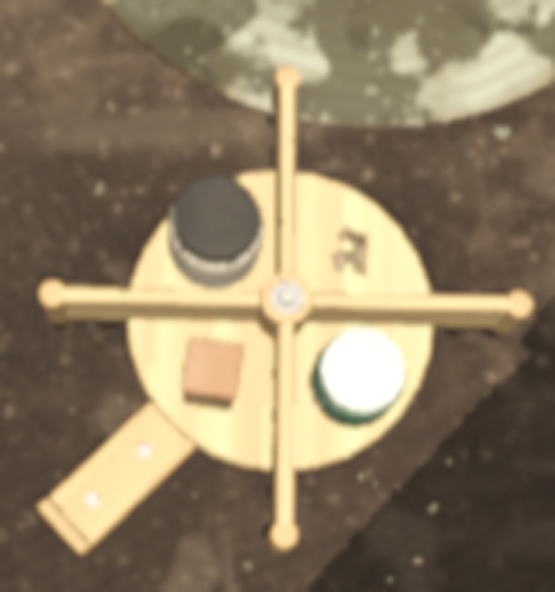

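Run:
```python
from a import *
print(ang([[287.5,77],[52,295],[520,302],[285,536]],.076),ang([[213,368]],.082),ang([[144,450.5],[92.5,499]],.012))
```

```text
(array([ -5.1,  85. , -94.5, 175.1]), array([0.1241, 0.1237, 0.1243, 0.1241])) (array([130.2]), array([0.0542])) (array([129.8, 129.7]), array([0.1047, 0.1438]))
```

```bash
python3 -c "
from plant import *
sign_off(); print(get_state()['time'])"
```

```text
the job is handed in; nothing more can be done
the job is handed in; nothing more can be done
```

I turned the carousel about 47° clockwise by pushing the right-hand arm with the closed gripper. I then backed off, lifted the tool clear and handed the job in at about 9 s on the robot's clock.

- **Alignment:** in the last top picture the stamp is at 130.2° and the middle of its pocket at 130.1°. The tongue pins are at 129.7–129.8° there, and were at 129.8–130.1° in earlier pictures. The stamp is therefore in front of the tongue to within about 0.5°.
- **Other things on the disc:** both jars, the scrap and the stamp are still standing in their pockets. None of them was touched, and contact forces stayed at the noise level of 1–3 N.
- **Failed or not checked:** my first move command was refused because each row needed all its keys, so nothing moved. I took only one picture after backing off, so I did not check separately that the carousel was still. The sign-off gave no verdict.

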